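# Set aside the sample bottle with the loose cap

## Task

One of the three white sample bottles in the rack has a loose cap, riding high so that its neck shows, with the white bar on its top lying crosswise instead of along the row. With the bottle still in the rack, gently twist that cap clockwise (seen from above) by about an eighth of a turn, at most a quarter, to confirm that it is loose. Then set that bottle down gently, upright, in the low black rework tray, and leave the other two bottles in the rack.

Things in the scene. Friction and masses are not known exactly. Their poses are not given: they have to be found in the camera images.
- loose_bottle: White plastic bottle, 46 mm square, 68 mm to its shoulder, neck 27 mm thick, about 140 g. Round black cap (36 mm across, 28 mm tall) rides 91 to 119 mm above the underside, neck showing below, its white top bar across the row; it turns but stays on, at that height: lift by it. Stands in any of 3 wells (80 mm apart, 22 mm deep, floor 6 mm up) of a fixed rack, free to turn 6 degrees. Origin: centre of underside; z up, x along the row of wells, y across.
- loose_cap (a joint): turn of the loose cap on its bottle, rad; grows as the cap turns clockwise seen from above. Starts between 0 and 0.1; slight friction (about 0.02 N m), stays where it is left; hard stops at -0.3 and 2.2.
- tight_bottle_a: White plastic bottle, 46 mm square, 68 mm to its shoulder, neck 27 mm thick, about 140 g. Black screw cap (36 mm across, 28 mm tall) tight, fully seated, 73 to 101 mm above the underside, no neck showing, its white top bar along the row. In a well of the same rack; stays there. Origin: centre of its underside; z up.
- tight_bottle_b: White plastic bottle, 46 mm square, 68 mm to its shoulder, neck 27 mm thick, about 140 g. Black screw cap (36 mm across, 28 mm tall) tight, fully seated, 73 to 101 mm above the underside, no neck showing, its white top bar along the row. In a well of the same rack; stays there. Origin: centre of its underside; z up.
- rework_tray: rework tray: fixed, empty, open black plastic tray, 190 (x) x 150 (y) x 25 mm high outside, walls and floor 4 mm thick. Origin: centre of its underside, on the table; the floor's upper face is 4 mm above it. It lies on the left or the right, the rack on the other side.

How it is judged:
On the way:
1. the loose cap has been turned clockwise by at least about 25 degrees while its bottle stands in its well (value of joint loose_cap above 0.45 rad and distance of loose_bottle from where it was at the start of the episode below 0.012 m and angle between loose_bottle's own z axis and vertical below 0.17 rad), for 0.1 s.
At the end, for the whole second after the job is handed in: The loose bottle stands at rest on the rework tray's floor (within 70 mm of its centre along x, 50 mm along y, origin under 9 mm up), within 10 degrees of upright; loose_cap reads 0.45 to 1.75; the other two bottles are upright, within 20 mm of where they began (x of loose_bottle in the frame of rework_tray between -0.07 and 0.07 m and y of loose_bottle in the frame of rework_tray between -0.05 and 0.05 m and z of loose_bottle in the frame of rework_tray below 0.009 m and angle between each of loose_bottle, tight_bottle_a, tight_bottle_b's own z axis and vertical below 0.17 rad and linear speed of loose_bottle below 0.02 m/s and value of joint loose_cap between 0.45 and 1.75 rad and distance of each of tight_bottle_a, tight_bottle_b from where it was at the start of the episode below 0.02 m); the robot touches nothing.
It fails at once if a bottle with a seated cap is lifted, shoved by more than 20 mm or tipped by more than 15 degrees (distance of tight_bottle_a from where it was at the start of the episode above 0.02 m or angle between tight_bottle_a's own z axis and vertical above 0.26 rad).
It fails at once if a bottle with a seated cap is lifted, shoved by more than 20 mm or tipped by more than 15 degrees (distance of tight_bottle_b from where it was at the start of the episode above 0.02 m or angle between tight_bottle_b's own z axis and vertical above 0.26 rad).
It fails at once if the loose cap is turned more than 100 degrees clockwise (value of joint loose_cap above 1.75 rad).
It fails at once if the loose bottle is dropped: falling faster than 0.6 m/s (some 18 mm of free fall) while out of the gripper (contact force between loose_bottle and the fingers below 0.1 N and linear speed of loose_bottle above 0.6 m/s).
It fails at once if the loose bottle is tipped by more than 35 degrees (angle between loose_bottle's own z axis and vertical above 0.6 rad).
It also fails if it takes over 43 s, if anything falls off the work surface, if the arm or the gripper's body presses on something with over 40 N, if the wrist force passes 120 N, or if a joint passes its speed limit or range.

## Robot

A 6-joint arm with a two-finger parallel gripper is mounted at the origin on the work surface. World frame = base frame: x ahead of the robot, y to its left, z up, the work surface at z = 0. Lengths are in m, angles in rad, forces in N, time in s.
With the tool pointing down it reaches from about 0.25 to 0.8 m from the base axis. Payload 8.5 kg.
Tool frame: the origin (TCP) lies midway between the tips of the shut fingers; the grasp point (between the pads) lies behind it (tcp_to_grasp is the z of the grasp point in the tool frame, in m); z points along the fingers, y is the line along which they close (so a half turn about z gives the same grasp; the last joint's range is limited). The gripper opens to 85 mm and grips with 20 to 120 N. Pads are 22 mm wide; open, the fingers measure 114 mm over their backs; the gripper's body (76 mm by 85 mm) begins 54 mm behind the grasp point. The pads swing forward as they close: fully open they stand 13 mm farther back than shut.
Start: joints at [1.206, 0.238, -0.013, 1.319, 0, 1.571], TCP at [0.187, 0.49, 0.231] pointing down, gripper open.
Joint ranges: [-2.66, 2.66], [-1.03, 1.9], [-1.14, 1.46], [-1.82, 2.27], [-1.45, 1.34], [-3.14, 3.14]. Speed limits (rad/s): [2.22, 2.22, 2.79, 3.14, 3.14, 3.14].

## Interface

Orientations are given as a rotation vector (axis times angle).
In Python, from bench import get_obs, read_camera, camera_model, job_done, tcp_to_grasp gives the robot as it stands.
- The arm moves only by the tool move_arm, never from a script. Its argument "plan" is a list of rows, each a list of 6 numbers: the shift along the tool's x, y, z in m, then the turn, a rotation vector about the tool's x, y, z in rad. In form: [[tx, ty, tz, rx, ry, rz], ...]. A call has 1 to 5 rows; each row is the pose to reach, as a shift and turn from the pose commanded when the call began, along the tool's axes at that moment; what a row does not reach only later rows make up. A row lasts 1/8 s, in which the tool goes at most 62.5 mm and 10.7 degrees, less where a joint would pass 70% of its speed; a pose out of reach is approached as far as the arm can. A call with a gripper value outside its range is refused whole. "gripper" is the opening, from -1 (shut) to 1 (fully open), so that 0 is half open, set as the call begins (left out, the last holds). The fingers move at their own pace and stop on an object; "force" is the grip in N (left out, the last holds). Time passes only in rows, so rows that repeat a pose let the fingers close. It gives the time, the measured TCP pose, the force, the opening and the grip force at its end, in the units of the state.
- get_obs(): the state, without advancing time (a new reading comes with each control period).
- read_camera(name): name is "scene" or "top"; returns the picture (400x640x3 uint8, red, green, blue); there is no depth.
- camera_model(name): a dict with "K" (3x3 intrinsics, pixels), "eye" and "attitude" of the camera in the world. Camera axes: x right, y down, z forward; pixel columns grow to the right and rows downward; lengths in m; the calibration is good to about 2 mm. A picture is of the moment at which its call begins. camera_model takes no time and is no camera call.
- job_done(): hands the job in; it is judged then, once.
The state is a dict: "time_s": time; "q": joint angles; "qvel": joint speeds; "joint_efforts": joint torques, N m; "eef_pos": TCP position; "eef_rot": TCP orientation; "contact_force": force on the tool from outside, world axes, zero at the start; "moment": the same for the moment, N m; "gripper_width": finger opening in m; "gripper_force": force on a finger pad.
Only numpy, scipy, OpenCV 4.12 (cv2) and the standard library are available. Lean on these libraries where they do the work, as an engineer would, in place of code of your own. Each camera call takes 0.05 s, during which the arm holds its last target. There are 200 camera calls.

## Working session

There is one attempt and no reset: what is moved stays moved. The work goes in short steps, Python scripts to look and compute and a tool call to move; the robot and the scene stay as the last step left them, time stands still between calls to the robot, and variables do not carry over. Pictures are saved under pics/ and viewed, at most 10 in all, crops included, and the job is handed in when it is done.

Besides the shell and the picture viewer there is one more tool, called after "Request:" by a JSON object that holds its "api" and its "payload". move_arm: Moves the arm, as the interface text tells. Its arguments: {"type":"object","properties":{"plan":{"type":"array"},"gripper":{"type":"number"},"force":{"type":"number"}},"required":["plan"]}

```bash
mkdir -p pics
python3 - <<'E'
from bench import *
import cv2
for n in("top","scene"):
    cv2.imwrite(f"pics/{n}0.png",read_camera(n)[:,:,::-1]); m=camera_model(n); print(n,m)
o=get_obs();print(tcp_to_grasp() if callable(tcp_to_grasp) else tcp_to_grasp,o["eef_pos"],o["eef_rot"],o["time_s"],o["gripper_width"])
E
```

```text
top {'K': array([[429.21992206,   0.        , 314.94758178],
       [  0.        , 429.21992206, 198.02932472],
       [  0.        ,   0.        ,   1.        ]]), 'eye': array([ 0.50267854, -0.02602397,  0.96748762]), 'attitude': array([-2.15410179,  2.20785823, -0.02600357])}
scene {'K': array([[492.28250331,   0.        , 327.16995866],
       [  0.        , 492.28250331, 194.20528849],
       [  0.        ,   0.        ,   1.        ]]), 'eye': array([ 0.96143059, -0.45683894,  0.95768608]), 'attitude': array([-2.42103856, -0.85509107,  0.27355247])}
-0.0187 [0.18714787 0.4901012  0.23073685] [-5.69747231e-01 -3.08925122e+00  2.02925005e-03] 0.1 0.08552494080859445
```

View pics/top0.png

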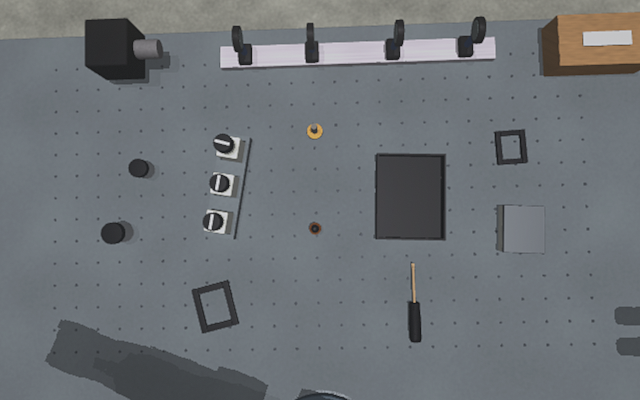

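View pics/scene0.png

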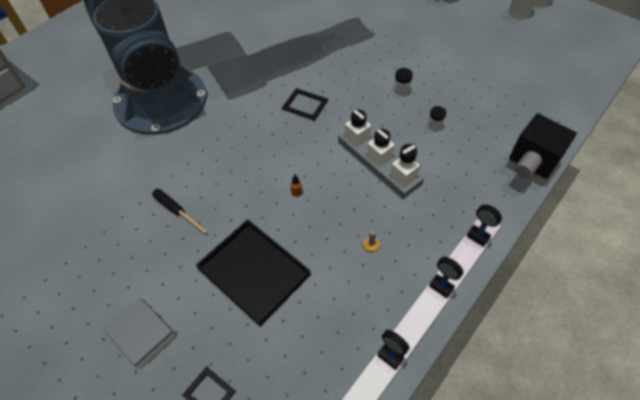

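The top view shows the rack at left with caps near (223,144), (220,183) and (214,221). The first one's bar looks crosswise. The tray spans about (375..445, 153..240). I'll enlarge both views to confirm.

```bash
python3 - <<'E'
import cv2,numpy as np
t=cv2.imread("pics/top0.png")[120:250,190:265]; s=cv2.imread("pics/scene0.png")[95:205,330:430]
a=cv2.resize(t,None,fx=4.6,fy=4.6,interpolation=cv2.INTER_CUBIC);b=cv2.resize(s,None,fx=4.5,fy=4.5,interpolation=cv2.INTER_CUBIC)
h=598;f=lambda i:cv2.copyMakeBorder(i,0,h-i.shape[0],0,0,cv2.BORDER_CONSTANT)
c=np.hstack([f(a),f(b)]);print(a.shape,c.shape);cv2.imwrite("pics/crop1.png",c)
E
cat > h.py <<'E'
import numpy as np
from bench import camera_model
from scipy.spatial.transform import Rotation as R
def ray(n,u,v,z):
    m=camera_model(n);d=R.from_rotvec(m["attitude"]).as_matrix()@np.linalg.inv(m["K"])@[u,v,1]
    return m["eye"]+d*(z-m["eye"][2])/d[2]
def proj(n,p):
    m=camera_model(n);q=m["K"]@R.from_rotvec(m["attitude"]).as_matrix().T@(np.asarray(p)-m["eye"]);return q[:2]/q[2]
E
```

```text
(598, 345, 3) (598, 795, 3)
```

View pics/crop1.png

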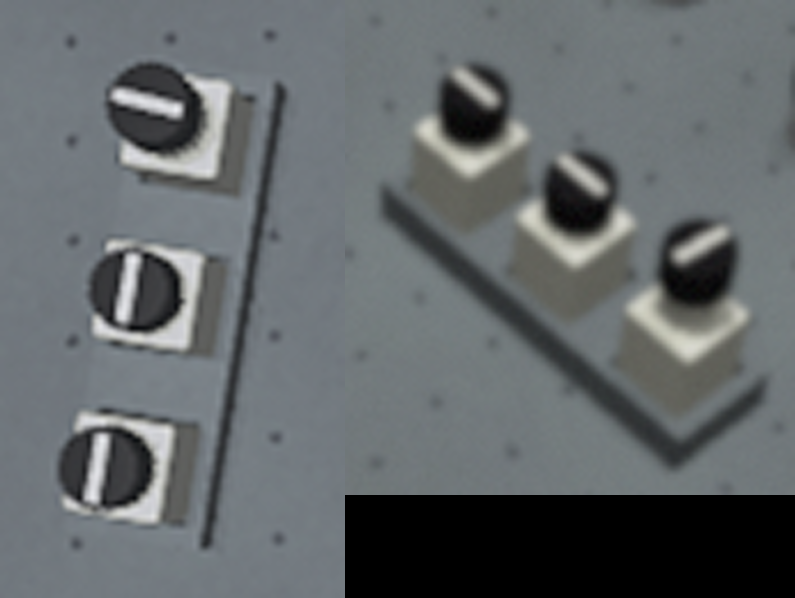

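The loose bottle is the farthest one along x: its bar is crosswise in both views and its neck shows in the scene crop at (408.9,149.4). Next I'll turn pixels into positions.

Run:
```python
from h import *
from bench import get_obs
T=[(222.0,142.2,.125),(218,182.2,.107),(211.1,221.3,.107)];S=[(408.9,149.4),(382.7,133.9),(359.1,114.6)]
P=[]
for t,s in zip(T,S):
    p=ray("top",*t);q=ray("scene",*s,t[2]);print(p.round(4),q.round(4));P.append((p+q)/2)
print([np.linalg.norm(P[i]-P[i+1])for i in(0,1)], np.degrees(np.arctan2(*(P[1]-P[2])[[1,0]])),np.degrees(np.arctan2(*(P[0]-P[2])[[1,0]])))
a=ray("top",190+112/4.6,120+96/4.6,.125);b=ray("top",190+182/4.6,120+109/4.6,.125);print("bar",np.degrees(np.arctan2(*(b-a)[[1,0]])))
# rack edge line
a=ray("top",190+280/4.6,120+88/4.6,.028);b=ray("top",190+206/4.6,120+545/4.6,.028);print("rack",a,b,np.degrees(np.arctan2(*(a-b)[[1,0]])))
for u,v in((376,154),(445,154),(445,240),(376,240)):print(ray("top",u,v,.025).round(4))
for u,v in((249,221),(310,271),(261,323),(198,266)):print("s",ray("scene",u,v,.025).round(4))
o=get_obs();print(R.from_rotvec(o["eef_rot"]).as_matrix().round(3),o["q"])
```

```text
[0.663  0.1798 0.125 ] [0.6641 0.182  0.125 ]
[0.585  0.1934 0.107 ] [0.5858 0.1966 0.107 ]
[0.5062 0.2084 0.107 ] [0.5079 0.2108 0.107 ]
[np.float64(0.08142548299116316), np.float64(0.07966372990643261)] -10.556957495026868 -10.385519148922196
bar -102.17502031618807
rack [0.68643269 0.13900541 0.028     ] [0.46767846 0.17799787 0.028     ] -10.106702139062719
[ 0.6459 -0.1367  0.025 ]
[ 0.6416 -0.2874  0.025 ]
[ 0.4539 -0.2799  0.025 ]
[ 0.4572 -0.1308  0.025 ]
s [ 0.4664 -0.1326  0.025 ]
s [ 0.6496 -0.1404  0.025 ]
s [ 0.6467 -0.2849  0.025 ]
s [ 0.4599 -0.2784  0.025 ]
[[-0.934  0.357 -0.   ]
 [ 0.357  0.934 -0.001]
 [ 0.    -0.001 -1.   ]] [ 1.20602723e+00  2.38723352e-01 -1.41795179e-02  1.31920773e+00
  2.83861801e-06  1.57078626e+00]
```

Measurements are consistent: 80 mm spacing, a row angle of −10.3°, and the two cameras agree within 3 mm. The loose cap is at (0.6635, 0.181) and the tray centre at (0.552, −0.209). I'll move above the cap now.

Request:
{"api": "move_arm", "payload": {"plan": [[-0.055,-0.012,0,0,0,0],[-0.11,-0.024,0,0,0,0],[-0.165,-0.036,0,0,0,0],[-0.22,-0.048,0,0,0,0],[-0.275,-0.06,0,0,0,0]], "gripper": 1, "force": 30}}

```text
time_s: 0.72
eef_pos: [0.424, 0.335, 0.2311]
eef_rot: [-0.57, -3.089, 0.0]
contact_force: [1.2, 1.1, -0.6]
gripper_width: 0.0853
gripper_force: 0.0
```

Request:
{"api": "move_arm", "payload": {"plan": [[-0.055,-0.012,0,0,0,-0.144],[-0.11,-0.024,0,0,0,-0.288],[-0.165,-0.036,0,0,0,-0.432],[-0.22,-0.048,0,0,0,-0.576],[-0.28,-0.058,0,0,0,-0.576]]}}

```text
time_s: 1.35
eef_pos: [0.6648, 0.181, 0.2311]
eef_rot: [0.334, -3.123, -0.0]
contact_force: [1.2, 0.7, 0.2]
gripper_width: 0.085
gripper_force: 0.0
```

Request:
{"api": "move_arm", "payload": {"plan": [[0,0,0.03,0,0,0],[0,0,0.03,0,0,0],[0,0,0.03,0,0,0]]}}

```text
time_s: 1.72
eef_pos: [0.6632, 0.1825, 0.202]
eef_rot: [0.332, -3.124, 0.0]
contact_force: [-0.0, 0.3, 0.1]
gripper_width: 0.0852
gripper_force: 0.0
```

Run:
```python
from h import *
from bench import get_obs,read_camera
import cv2
o=get_obs();M=R.from_rotvec(o["eef_rot"]).as_matrix();print(o["time_s"],o["eef_pos"],M.round(3),o["q"])
print("tool shift",M.T@(np.array([.6635,.181,.093])-o["eef_pos"]))
t=read_camera("top")[110:210,180:280];s=read_camera("scene")[80:200,340:460]
a=cv2.resize(t,(400,400),interpolation=2);b=cv2.resize(s,(400,400),interpolation=2)
cv2.imwrite("pics/p2.png",np.hstack([a,b])[:,:,::-1])
```

```text
1.725 [0.66317722 0.18253664 0.20195212] [[-0.978 -0.21  -0.   ]
 [-0.21   0.978 -0.   ]
 [ 0.    -0.    -1.   ]] [ 2.68618341e-01  5.37229281e-01  3.75020438e-01  1.40887171e+00
 -5.33091447e-05  5.68495444e-02]
tool shift [-2.31681561e-05 -1.56259559e-03  1.08952227e-01]
```

View pics/p2.png

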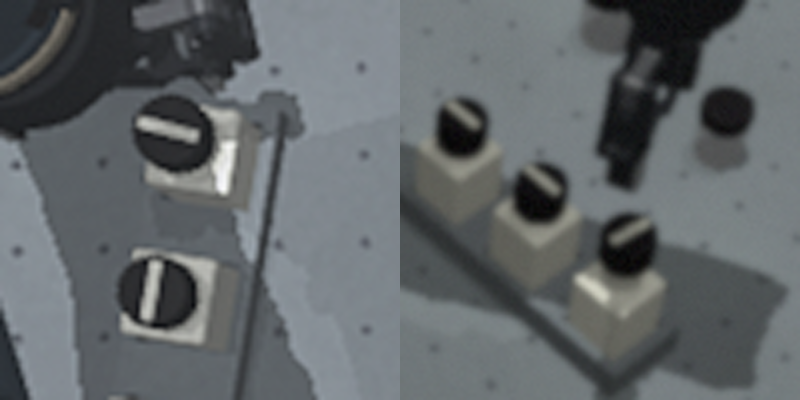

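The gripper is above the loose cap: cap at (175,133) in the top crop, fingers clear on either side. I'll descend in stages and then close gently.

Request:
{"api": "move_arm", "payload": {"plan": [[0,-0.001,0.03,0,0,0],[0,-0.001,0.055,0,0,0],[0,-0.001,0.075,0,0,0],[0,-0.001,0.09,0,0,0],[0,-0.001,0.1,0,0,0]]}}

```text
time_s: 2.45
eef_pos: [0.6638, 0.1816, 0.1014]
eef_rot: [-0.332, 3.123, 0.0]
contact_force: [-0.3, 0.2, 0.1]
gripper_width: 0.0856
gripper_force: 0.0
```

Request:
{"api": "move_arm", "payload": {"plan": [[0,0,0.008,0,0,0],[0,0,0.008,0,0,0]]}}

```text
time_s: 2.7
eef_pos: [0.6638, 0.1812, 0.0931]
eef_rot: [0.331, -3.124, 0.0]
contact_force: [-0.7, 0.2, 0.4]
gripper_width: 0.0855
gripper_force: 0.0
```

Request:
{"api": "move_arm", "payload": {"plan": [[0,0,0,0,0,0],[0,0,0,0,0,0],[0,0,0,0,0,0],[0,0,0,0,0,0],[0,0,0,0,0,0]], "gripper": -0.3, "force": 25}}

```text
time_s: 3.32
eef_pos: [0.6641, 0.1813, 0.0938]
eef_rot: [-0.331, 3.123, 0.0]
contact_force: [0.0, 0.3, 3.9]
gripper_width: 0.0351
gripper_force: 25.5
```

Gripped: width 35 mm, 25 N. Now the clockwise twist, which is +z of the downward tool.

Request:
{"api": "move_arm", "payload": {"plan": [[0,0,0,0,0,0.09],[0,0,0,0,0,0.18],[0,0,0,0,0,0.27],[0,0,0,0,0,0.36],[0,0,0,0,0,0.45]]}}

```text
time_s: 3.95
eef_pos: [0.6641, 0.1813, 0.0937]
eef_rot: [0.379, 3.118, 0.001]
contact_force: [0.1, 0.7, 5.1]
gripper_width: 0.0349
gripper_force: 25.6
```

Request:
{"api": "move_arm", "payload": {"plan": [[0,0,0,0,0,0.09],[0,0,0,0,0,0.18],[0,0,0,0,0,0.27],[0,0,0,0,0,0.36],[0,0,0,0,0,0.45]]}}

```text
time_s: 4.58
eef_pos: [0.6641, 0.1814, 0.0938]
eef_rot: [1.065, 2.955, 0.001]
contact_force: [-0.0, -0.0, 4.6]
gripper_width: 0.0353
gripper_force: 25.6
```

Request:
{"api": "move_arm", "payload": {"plan": [[0,0,0,0,0,0],[0,0,0,0,0,0],[0,0,0,0,0,0]]}}

```text
time_s: 4.95
eef_pos: [0.6641, 0.1814, 0.0938]
eef_rot: [1.057, 2.958, 0.001]
contact_force: [-0.9, 0.9, 5.2]
gripper_width: 0.0353
gripper_force: 25.7
```

Run:
```python
from h import *
from bench import get_obs,read_camera
import cv2
o=get_obs();print(o["time_s"],o["moment"],o["contact_force"],R.from_rotvec(o["eef_rot"]).as_matrix()[:,1])
t=read_camera("top")[110:210,180:280];s=read_camera("scene")[80:200,340:460]
a=cv2.resize(t,(400,400),interpolation=2);b=cv2.resize(s,(400,400),interpolation=2)
cv2.imwrite("pics/p3.png",np.hstack([a,b])[:,:,::-1])
```

```text
4.95 [0.16654815 0.10000548 0.00553925] [-0.8914848   0.92418918  5.16664513] [6.33652530e-01 7.73617415e-01 7.52506506e-04]
```

View pics/p3.png

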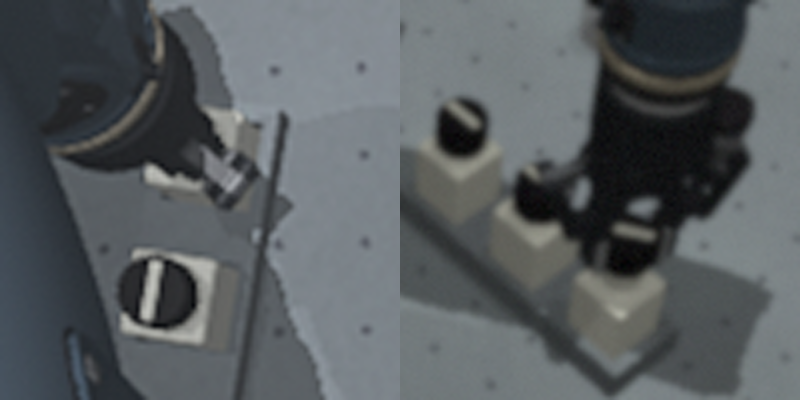

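The scene crop shows the bar turned from rising right, (610,243)-(650,218), to slightly falling, (615,228)-(657,240). The bottle is still seated. I'll check the turn and work out the transfer.

Run:
```python
from h import *
from bench import get_obs
f=lambda x,y:ray("scene",340+(x-400)*.3,80+y*.3,.125)
for a,b in(((610,243),(650,218)),((615,228),(657,240))):
    d=f(*b)-f(*a);print(np.degrees(np.arctan2(d[1],d[0])))
o=get_obs();M=R.from_rotvec(o["eef_rot"]).as_matrix();print(o["eef_pos"],M.T@(np.array([.552,-.209,.0])-o["eef_pos"]))
```

```text
75.70744522792947
17.819920071426143
[0.66413205 0.18139733 0.09376831] [-0.16058966 -0.37314209  0.09355273]
```

Request:
{"api": "move_arm", "payload": {"plan": [[0,0,-0.01,0,0,0],[0,0,-0.025,0,0,0],[0,0,-0.045,0,0,0],[0,0,-0.07,0,0,0],[0,0,-0.1,0,0,0]], "force": 30}}

```text
time_s: 5.68
eef_pos: [0.6636, 0.181, 0.1945]
eef_rot: [-1.06, -2.957, 0.001]
contact_force: [0.5, -0.2, -1.2]
gripper_width: 0.0351
gripper_force: 30.2
```

The cap turned about 55°, close to the 52° commanded. The bottle is lifted: the load is about 1.3 N. Moving to the tray.

Request:
{"api": "move_arm", "payload": {"plan": [[-0.008,-0.019,0,0,0,0],[-0.022,-0.052,0,0,0,0],[-0.038,-0.089,0,0,0,0],[-0.055,-0.128,0,0,0,0],[-0.072,-0.167,0,0,0,0]]}}

```text
time_s: 6.3
eef_pos: [0.6119, 0.0045, 0.1927]
eef_rot: [-1.06, -2.956, 0.001]
contact_force: [1.5, -0.6, -1.9]
gripper_width: 0.0352
gripper_force: 30.4
```

Request:
{"api": "move_arm", "payload": {"plan": [[-0.017,-0.039,0,0,0,0],[-0.034,-0.078,0,0,0,0],[-0.05,-0.116,0,0,0,0],[-0.065,-0.15,0,0,0,0],[-0.077,-0.18,0,0,0,0]]}}

```text
time_s: 6.92
eef_pos: [0.5567, -0.1833, 0.1928]
eef_rot: [-1.061, -2.956, 0.001]
contact_force: [-0.3, 0.4, -2.0]
gripper_width: 0.0347
gripper_force: 30.5
```

Request:
{"api": "move_arm", "payload": {"plan": [[-0.008,-0.018,0,0,0,0],[-0.011,-0.026,0,0,0,0],[-0.011,-0.026,0,0,0,0],[-0.011,-0.026,0,0,0,0]]}}

```text
time_s: 7.42
eef_pos: [0.5506, -0.2076, 0.1933]
eef_rot: [-1.059, -2.958, -0.0]
contact_force: [0.9, -0.3, -1.8]
gripper_width: 0.0349
gripper_force: 30.5
```

Run:
```python
from h import *
from bench import get_obs,read_camera
import cv2
o=get_obs();print(o["time_s"],o["eef_pos"],o["contact_force"])
t=read_camera("top")[120:270,340:490];s=read_camera("scene")[140:340,180:380]
a=cv2.resize(t,(400,400),interpolation=2);b=cv2.resize(s,(400,400),interpolation=2)
cv2.imwrite("pics/p4.png",np.hstack([a,b])[:,:,::-1])
```

```text
7.425 [ 0.55055126 -0.20763527  0.19326162] [ 0.90555267 -0.34389976 -1.78289351]
```

View pics/p4.png

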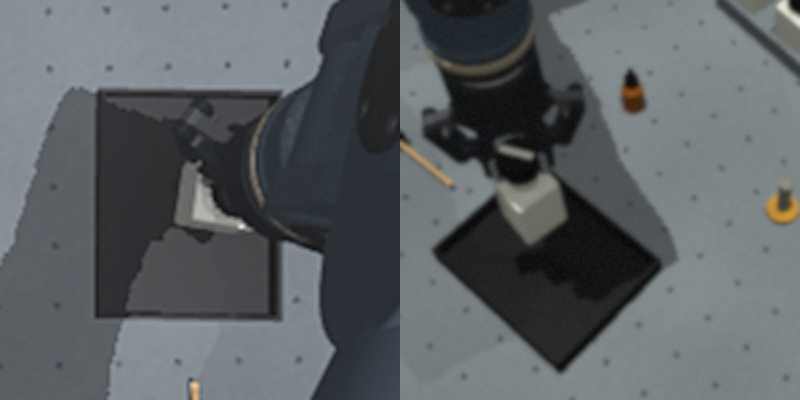

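The bottle hangs upright over the tray middle. Floor contact is expected at TCP z ≈ 0.092, so I'll lower it in steps.

Request:
{"api": "move_arm", "payload": {"plan": [[0,0,0.015,0,0,0],[0,0,0.04,0,0,0],[0,0,0.065,0,0,0],[0,0,0.083,0,0,0],[0,0,0.093,0,0,0]]}}

```text
time_s: 8.15
eef_pos: [0.5496, -0.2079, 0.0985]
eef_rot: [-1.059, -2.955, 0.0]
contact_force: [0.7, 0.3, -1.5]
gripper_width: 0.0349
gripper_force: 30.5
```

Request:
{"api": "move_arm", "payload": {"plan": [[0,0,0.002,0,0,0],[0,0,0.004,0,0,0],[0,0,0.006,0,0,0],[0,0,0.007,0,0,0],[0,0,0.007,0,0,0]]}}

```text
time_s: 8.78
eef_pos: [0.5504, -0.2085, 0.0935]
eef_rot: [1.061, 2.957, -0.0]
contact_force: [-0.1, 0.5, -1.5]
gripper_width: 0.0354
gripper_force: 30.5
```

Request:
{"api": "move_arm", "payload": {"plan": [[0,0,0.0005,0,0,0],[0,0,0.001,0,0,0],[0,0,0.0015,0,0,0],[0,0,0.0015,0,0,0]]}}

```text
time_s: 9.28
eef_pos: [0.5503, -0.2085, 0.0918]
eef_rot: [-1.061, -2.957, 0.0]
contact_force: [-0.3, 0.9, -1.6]
gripper_width: 0.0348
gripper_force: 30.5
```

Request:
{"api": "move_arm", "payload": {"plan": [[0,0,0.0005,0,0,0],[0,0,0.001,0,0,0],[0,0,0.0015,0,0,0],[0,0,0.0015,0,0,0]]}}

```text
time_s: 9.78
eef_pos: [0.5507, -0.2086, 0.0917]
eef_rot: [1.06, 2.955, -0.0]
contact_force: [-3.3, 1.9, 11.6]
gripper_width: 0.0353
gripper_force: 31.5
```

Contact: 11.6 N at the expected height. I'll ease the press and then open.

Request:
{"api": "move_arm", "payload": {"plan": [[0,0,-0.001,0,0,0],[0,0,-0.001,0,0,0],[0,0,-0.001,0,0,0]]}}

```text
time_s: 10.15
eef_pos: [0.5505, -0.2086, 0.0917]
eef_rot: [1.06, 2.957, -0.0]
contact_force: [-1.5, 1.4, 7.5]
gripper_width: 0.0354
gripper_force: 31.0
```

Request:
{"api": "move_arm", "payload": {"plan": [[0,0,0,0,0,0],[0,0,0,0,0,0],[0,0,0,0,0,0],[0,0,0,0,0,0],[0,0,0,0,0,0]], "gripper": 1}}

```text
time_s: 10.78
eef_pos: [0.5503, -0.2085, 0.0913]
eef_rot: [-1.061, -2.957, 0.0]
contact_force: [-0.7, -0.1, -0.8]
gripper_width: 0.0854
gripper_force: 0.0
```

Request:
{"api": "move_arm", "payload": {"plan": [[0,0,-0.01,0,0,0],[0,0,-0.03,0,0,0],[0,0,-0.06,0,0,0],[0,0,-0.1,0,0,0],[0,0,-0.15,0,0,0]]}}

```text
time_s: 11.4
eef_pos: [0.5498, -0.2083, 0.2428]
eef_rot: [-1.06, -2.956, 0.0]
contact_force: [1.3, -0.1, -0.3]
gripper_width: 0.0854
gripper_force: 0.0
```

Request:
{"api": "move_arm", "payload": {"plan": [[0.05,0,0,0,0,0],[0.1,0,0,0,0,0],[0.13,0,0,0,0,0],[0.15,0,0,0,0,0],[0.15,0,0,0,0,0]]}}

```text
time_s: 12.02
eef_pos: [0.4342, -0.1127, 0.2421]
eef_rot: [1.059, 2.956, -0.0]
contact_force: [0.8, 0.2, 0.3]
gripper_width: 0.0854
gripper_force: 0.0
```

Run:
```python
from h import *
from bench import get_obs,read_camera
import cv2
o=get_obs();print(o["time_s"],o["eef_pos"],o["contact_force"],proj("scene",[.5505,-.2085,.123]))
t=read_camera("top")[110:270,180:460];s=read_camera("scene")[80:340,180:460]
a=cv2.resize(t,(400,230),interpolation=2);b=cv2.resize(s,(400,371),interpolation=2)
a=cv2.copyMakeBorder(a,0,141,0,0,0)
cv2.imwrite("pics/p5.png",np.hstack([a,b])[:,:,::-1])
```

```text
12.025 [ 0.43420699 -0.11272429  0.24209967] [0.80953573 0.18601261 0.27235886] [245.79694684 244.54670476]
```

View pics/p5.png

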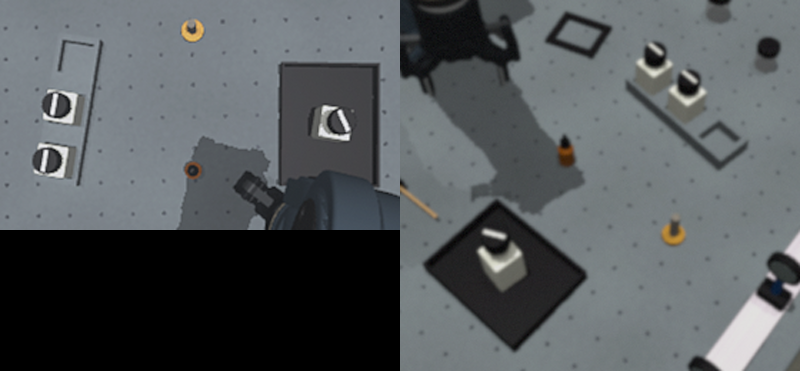

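The bottle stands upright mid-tray, cap top at (335,121) in the top crop, with its bar about 55° from crosswise. The other two bottles are still in the rack and the gripper is clear.

```bash
python3 -c "
from bench import job_done;print(job_done())"
```

```text
the job is handed in; nothing more can be done
None
```

I twisted the loose cap about 52° clockwise (just over an eighth of a turn) in the rack and set its bottle down upright mid-tray. The other two stayed in the rack, and the job was handed in at about 12 s; no verdict was shown.

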